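# Rock a seized tube out of the heater block

## Task

The capped tube has seized in the split sleeve of the aluminium heater block. Hold it by its cap, rock it towards one sleeve half and then towards the other until both halves have let go of its collar, then draw it out and put it foot down into the larger of the two beakers, leaving that beaker standing. Do not wrench the tube out by force, and do not touch the block or its sleeve halves with the fingers.

Things in the scene. Friction and masses are not known exactly. Their poses are not given: they have to be found in the camera images.
- tube: White tube, 132 mm long, 60 g, upright in the block. Origin: centre of its foot, z up its axis. Foot 14 mm across up to z = 14, cone to 26 mm at z = 30, collar 38 mm across at z = 56 to 60, neck 20 mm, grey cap 30 mm across at z = 98 to 132. Gripped firmly (45 N) at z = 120, fingers closing along the block's y, the cap pivots between the pads and the tool can stay vertical.
- block: Aluminium block, 116 x 84 mm, fixed. Origin: centre of its underside, z up. Top at z = 54; slot-shaped well 48 mm along its x, 29 mm along y; the tube's foot stands in its middle at z = 6 in a 17 mm square seat. On top, at +x and -x of the tube, two dark sleeve halves (tops z = 77) slide along x. Their lips lie 3.5 mm over the collar, 6 mm onto it: locked until both openings sum to over 12 mm.
- half_a (a joint): Sleeve half at the block's +x: metres pushed outwards, 0 seized, 0.0105 at its stop. Takes about 5 N at the collar and stays where left. Leaning the tube about its foot towards it makes the collar push it: moving the cap (at tube z = 120) sideways by 22 to 25 mm (11 degrees), and 2 mm down with the lean, opens it 7 to 9 mm; the stop comes at about 28 mm.
- half_b (a joint): The same for the sleeve half at the block's -x: metres pushed outwards (towards the block's -x), 0 seized, 0.0105 at its stop.
- beaker_large: The larger clear beaker, 71 mm across, 92 mm high, loose, open at the top, at least 50 mm clear inside, floor 2 mm thick. Origin: centre of its underside, z up. The other, smaller beaker (52 mm across, 68 mm high) may stand on either side of it.
There are look-alikes about, which are no part of the job. What is shaped like the tube but green is not meant.

How it is judged (in metres and radians):
On the way:
1. both sleeve halves have been rocked outwards by more than 4 mm while the tube's foot is still within 20 mm of its seat (value of joint each of half_a, half_b above 0.004 m and z of tube in the frame of block below 0.026 m and horizontal distance between tube and block below 0.015 m), for 0.1 s.
At the end, for the whole second after the job is handed in: The tube stands or leans foot down inside the larger beaker (foot within 33 mm of the beaker's axis and 25 mm of its underside, leaning less than 45 degrees), the beaker upright on the bench within 6 degrees, both at rest (horizontal distance between tube and beaker_large below 0.033 m and z of tube in the frame of beaker_large between -0.005 and 0.025 m and angle between tube's own z axis and vertical below 0.8 rad and angle between beaker_large's own z axis and vertical below 0.1 rad and height (world z) of beaker_large below 0.01 m and linear speed of each of tube, beaker_large below 0.03 m/s); the robot touches nothing.
It fails at once if the tube is wrenched against the block or its sleeve with more than 60 N (contact force between tube and block above 60 N).
It fails at once if the fingers push on the block or its sleeve halves with more than 5 N (contact force between the fingers and block above 5 N).
It also fails if it takes over 51 s, if anything falls off the work surface, if the arm or the gripper's body presses on something with over 40 N, if the wrist force passes 120 N, or if a joint passes its speed limit or range.

## Robot

A 7-joint arm with a two-finger parallel gripper is mounted at the origin on the work surface; the furniture and walls round the work are solid. World frame = base frame: x ahead of the robot, y to its left, z up, the work surface at z = 0. Lengths are in mm, angles in rad, forces in N, time in s.
With the tool pointing down it reaches from about 425 to 1025 mm from the base axis. Payload 9.4 kg.
Tool frame: the origin (TCP) lies midway between the tips of the shut fingers; the grasp point (between the pads) lies 19 mm behind it (arm.grip_depth is the distance from the TCP to the grasp point, in mm); z points along the fingers, y is the line along which they close (so a half turn about z gives the same grasp; the last joint's range is limited). The gripper opens to 93 mm and grips with 3 to 60 N. Pads are 15 mm wide; open, the fingers measure 128 mm over their backs; the gripper's body (75 mm by 188 mm) begins 65 mm behind the grasp point.
Start: joints at [1.197, 0.599, -0.003, 1.599, 0.002, 0.943, -0.08], TCP at [212.023, -693.304, 193.818] pointing down, gripper open.
Joint ranges: [-2.57, 2.57], [-0.35, 1.97], [-1.29, 1.29], [0.11, 2.56], [-1.05, 4.19], [0.11, 1.86], [-2.63, 2.63]. Speed limits (rad/s): [2.22, 2.22, 3.01, 3.01, 3.14, 3.14, 3.14].

## Interface

Orientations are given as a rotation vector (axis times angle).
In Python, from rig import sensors, read_camera, ticket, models, arm gives the robot as it stands. The module is installed in compiled form; this text tells all that it offers.
- The arm moves only by the shell command python3 -m pendant 'ROWS' [FORCE]. ROWS is a JSON object of lists of equal length, an entry for each row: "hand": the closure, from 0 (fully open) to 1 (shut); "travel": the shift along the tool's x, y, z in mm, a list of three; "turn": the turn, a rotation vector about the tool's x, y, z in degrees, a list of three. In form: {"hand": [hand, ...], "travel": [[tx, ty, tz], ...], "turn": [[wx, wy, wz], ...]}. A call has 1 to 12 rows; each row is the pose to reach, as a shift and turn from the pose commanded when the call began, along the tool's axes at that moment; what a row does not reach only later rows make up. A row lasts 1/10 s, in which the tool goes at most 50 mm and 8.59 degrees, less where a joint would pass 70% of its speed; a pose out of reach is approached as far as the arm can. A call with a gripper value outside its range is refused whole. The fingers move at their own pace and stop on an object; FORCE is the grip in N (left out, the last holds). Time passes only in rows, so rows that repeat a pose let the fingers close. It gives the time, the measured TCP pose, the force, the opening and the grip force at its end, in the units of the state.
- sensors.get_state(): the state, without advancing time (a new reading comes with each control period).
- read_camera(name): name is "side" or "top"; returns a dict with "pixels" (384x512x3 uint8, red, green, blue), "intrinsics" (3x3 intrinsics, pixels), "distortion" ([k1, k2, p1, p2, k3] as OpenCV has them; the pictures are not rectified), "world_from_camera" (4x4, takes a point from camera to world coordinates). Camera axes: x right, y down, z forward; pixel columns grow to the right and rows downward; lengths in mm; the calibration is good to about 2 mm. A picture is of the moment at which its call begins. There is no depth.
- ticket.job_done(): hands the job in; it is judged then, once.
Trained networks look in a picture, given as the dict that the camera call returned (one of the last four; its "shot" number tells which), for a name from the list of things; names that differ only in an ending like _2 or _b are one class to them, and where a whole thing is asked for, a point or a joint stands for the part that bears it (a point fixed in the world has none). Each returns a list of dicts, best first, with "confidence" (0 to 1); they miss things now and then, are a little off and sometimes report something else, mostly with a low value. They report only what shows in the picture. A call takes as long as a camera call. They do not tell look-alikes from the thing itself.
- models.spot_in(target, picture): "rect" ([left, top, right, bottom] as shares, 0 to 1, of the picture: columns of its width, rows of its height, round what is visible of it).
The state is a dict: "clock": time; "q": joint angles; "joint_vel": joint speeds; "joint_efforts": joint torques, N m; "tool_pos": TCP position; "tcp_rot": TCP orientation; "contact_force": force on the tool from outside, world axes, zero at the start; "ft_torque": the same for the moment, N m; "grip_width": finger opening in mm; "gripper_force": force on a finger pad.
Only numpy, scipy, OpenCV 4.12 (cv2) and the standard library are available. Lean on these libraries where they do the work, as an engineer would, in place of code of your own. Each camera call takes 0.05 s, during which the arm holds its last target. There are 200 camera calls.

## Working session

There is one attempt and no reset: what is moved stays moved. The work goes in short steps, Python scripts to look and compute and a shell command to move; the robot and the scene stay as the last step left them, time stands still between calls to the robot, and variables do not carry over. Pictures are saved under pics/ and viewed, at most 11 in all, crops included, and the job is handed in when it is done.

```bash
mkdir -p pics
cat > h.py <<'E'
import numpy as np, cv2
from rig import sensors, read_camera, models, arm
def ray(c,uv):
    K=np.array(c["intrinsics"],float);D=np.array(c["distortion"],float);T=np.array(c["world_from_camera"],float)
    n=cv2.undistortPoints(np.array([[uv]],float),K,D)[0,0]
    return T[:3,3],T[:3,:3]@np.r_[n,1]
def atz(c,uv,z):
    o,d=ray(c,uv); return o+d*(z-o[2])/d[2]
def proj(c,P):
    T=np.linalg.inv(np.array(c["world_from_camera"],float))
    return cv2.projectPoints(np.array(P,float).reshape(-1,3),cv2.Rodrigues(T[:3,:3])[0],T[:3,3],np.array(c["intrinsics"],float),np.array(c["distortion"],float))[0][:,0]
def tri(cs,uvs):
    A=np.zeros((3,3));b=np.zeros(3)
    for c,u in zip(cs,uvs):
        o,d=ray(c,u);d=d/np.linalg.norm(d);M=np.eye(3)-np.outer(d,d);A+=M;b+=M@o
    return np.linalg.solve(A,b)
def save(c,n): cv2.imwrite("pics/"+n,np.array(c["pixels"])[:,:,::-1])
E
python3 - <<'E'
from h import *
s=sensors.get_state();print({k:np.round(s[k],3).tolist() for k in s})
for n in("side","top"):
    c=read_camera(n);save(c,n+"0.png");print(n,np.round(c["world_from_camera"],2).tolist())
    for t in("tube","block","half_a","beaker_large"):
        print(t,[(np.round(np.array(r["rect"])*[512,384,512,384],1).tolist(),round(r["confidence"],2)) for r in models.spot_in(t,c)][:4])
a,b=cv2.imread("pics/side0.png"),cv2.imread("pics/top0.png")
E
```

```text
{'clock': 0.0, 'q': [1.197, 0.6, -0.003, 1.6, 0.002, 0.943, -0.08], 'joint_vel': [-0.001, -0.001, 0.001, -0.001, 0.0, 0.001, 0.002], 'joint_efforts': [-0.001, -76.508, 1.497, -25.236, -0.052, 0.017, 0.0], 'tool_pos': [211.866, -692.79, 192.942], 'tcp_rot': [-3.106, -0.464, 0.001], 'contact_force': [-0.429, 0.703, -0.05], 'ft_torque': [0.07, 0.029, 0.012], 'gripper_force': 0.0, 'grip_width': 92.968}
side [[0.79, -0.55, 0.27, 201.62], [-0.62, -0.7, 0.36, -367.26], [-0.01, -0.45, -0.89, 929.58], [0.0, 0.0, 0.0, 1.0]]
tube [([199.6, 70.2, 222.6, 117.2], 0.93), ([162.3, 95.2, 186.1, 134.8], 0.86), ([227.5, 106.9, 243.9, 147.4], 0.62)]
block [([205.5, 117.9, 267.9, 173.3], 0.91)]
half_a [([215.0, 123.7, 231.8, 150.9], 0.68), ([271.8, 186.3, 304.2, 239.4], 0.59), ([243.0, 114.0, 257.6, 140.0], 0.48)]
beaker_large [([271.4, 187.9, 307.3, 238.9], 0.78)]
top [[0.02, -0.98, 0.21, 248.6], [-1.0, -0.02, 0.01, -22.7], [-0.01, -0.21, -0.98, 1124.31], [0.0, 0.0, 0.0, 1.0]]
tube [([200.4, 168.7, 219.5, 190.6], 0.85), ([147.7, 163.3, 171.6, 186.6], 0.76), ([143.4, 202.4, 170.6, 228.6], 0.64)]
block [([186.5, 155.7, 238.8, 220.6], 0.9)]
half_a [([202.4, 165.0, 228.5, 177.0], 0.72), ([198.6, 188.9, 221.1, 204.5], 0.68)]
beaker_large [([285.6, 178.9, 321.9, 219.0], 0.58)]
```

View pics/side0.png

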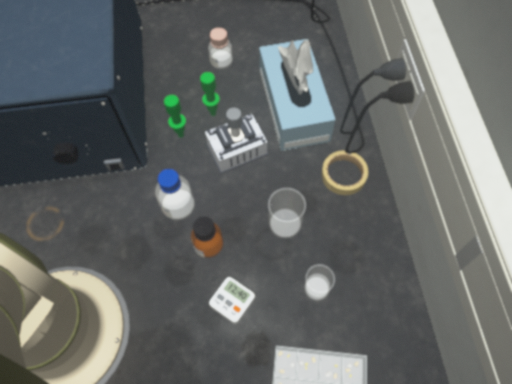

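View pics/top0.png

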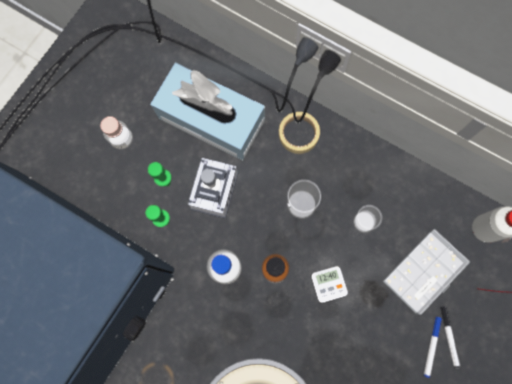

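The side picture shows three tube-shaped things: a white one with a grey cap in the block at about (235,120), and green look-alikes at (175,110) and (208,88). In the top view these are (208,180), (158,215) and (160,173). The one in the block is the one meant. There are two beakers, at (287,212) and (320,282) in the side view. The first is the larger.

Run:
```python
import cv2,numpy as np
a,b=cv2.imread("pics/side0.png"),cv2.imread("pics/top0.png")
A=cv2.resize(a[95:185,195:275],None,fx=5,fy=6,interpolation=cv2.INTER_CUBIC)
B=cv2.resize(b[145:235,175:255],None,fx=5,fy=6,interpolation=cv2.INTER_CUBIC)
A=cv2.resize(a[95:175,195:275],(400,400),interpolation=cv2.INTER_CUBIC)
B=cv2.resize(b[148:228,172:252],(400,400),interpolation=cv2.INTER_CUBIC)
cv2.imwrite("pics/crop.png",np.hstack([A,B]))
```

```text
(no output)
```

View pics/crop.png

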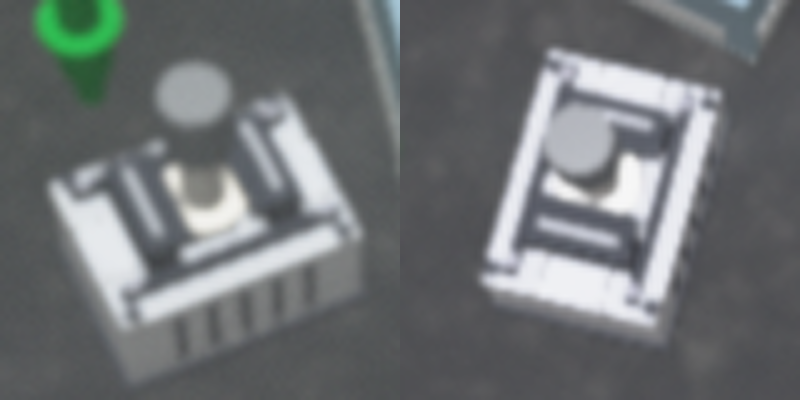

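The crops show the grey-capped white tube between the two dark halves. In the side crop the cap top is at (194,92) and the block top corners are at (52,185), (283,95), (360,235) and (125,322). In the top crop the cap is at (185,140). Next I fit the poses.

```bash
cat >> h.py <<'E'
def look(): return {n:read_camera(n) for n in("side","top")}
E
python3 - <<'E'
from h import *
from scipy.optimize import least_squares
C=look();s,t=C["side"],C["top"]
f=lambda L,ox,oy:np.array(L,float)/5+[ox,oy]-0.5
S=f([(52,185),(283,95),(360,235),(125,322)],195,95)
T=f([(153,50),(320,92),(260,325),(87,280)],172,148)
Ps=np.array([atz(s,u,54) for u in S]);Pt=np.array([atz(t,u,54) for u in T])
print(Ps.round(),Pt.round(),sep="\n")
def corners(p):
    R=np.array([[np.cos(p[2]),-np.sin(p[2])],[np.sin(p[2]),np.cos(p[2])]])
    return np.c_[np.array([(58,42),(58,-42),(-58,-42),(-58,42)])@R.T+p[:2],np.full(4,54.)]
def match(c,P): # nearest assignment
    q=proj(c,P); return q
def res(p):
    r=[]
    for c,U in((s,S),(t,T)):
        q=proj(c,corners(p)); 
        for u in U: r+=list(q[np.argmin(((q-u)**2).sum(1))]-u)
    return np.array(r)
best=min((least_squares(res,[*(Ps.mean(0)+Pt.mean(0))[:2]/2,a]) for a in np.linspace(-1.5,1.5,7)),key=lambda r:r.cost)
print("block",best.x[:2].round(1),np.degrees(best.x[2]),best.fun.round(1))
cs,ct=f([(194,92)],195,95)[0],f([(185,140)],172,148)[0]
print("cap",atz(s,cs,138).round(1),atz(t,ct,138).round(1),tri([s,t],[cs,ct]).round(1))
for b in("beaker_large",):
    r={n:[np.array(x["rect"])*[512,384,512,384] for x in models.spot_in(b,C[n])][:2] for n in C}; print(r)
    # fit beaker by projecting silhouette bbox
    th=np.linspace(0,2*np.pi,60)
    def bb(c,p,R=35.5,H=92):
        q=proj(c,[(p[0]+R*np.cos(a),p[1]+R*np.sin(a),z) for z in(0,H) for a in th]);return np.r_[q.min(0),q.max(0)]
    g=least_squares(lambda p:np.r_[bb(s,p)-r["side"][0],bb(t,p)-r["top"][0]],atz(s,(287,213),46)[:2],loss="soft_l1")
    print("beaker",g.x.round(1),g.fun.round(1))
    for n in C: print(n,bb(C[n],g.x).round(1))
E
```

```text
[[456. 163.  54.]
 [562. 138.  54.]
 [544.  61.  54.]
 [441.  89.  54.]]
[[562. 138.  54.]
 [544.  62.  54.]
 [438.  85.  54.]
 [456. 162.  54.]]
block [500.6 112.2] -12.840512341713891 [-2.  -0.3  1.  -1.7  2.3 -0.1 -1.2  3.1 -0.8 -1.9  1.8 -1.5  0.1  1.3
 -2.1  1.1]
cap [500.9 112.7 138. ] [499.4 110.4 138. ] [498.5 109.6 143.3]
{'side': [array([269.7216, 187.8912, 302.4896, 240.6144])], 'top': [array([286.3104, 178.7136, 319.6928, 217.1904])]}
beaker [472.9 -90.4] [-1.8 -0.5  3.3 -1.5  0.1  0.2  1.3  1.3]
side [267.9 187.4 305.8 239.1]
top [286.4 178.9 321.  218.5]
```

```bash
python3 -m pendant '{"hand":[0.3,0.3,0.3,0.3,0.3,0.3,0.3,0.3,0.3,0.3,0.3,0.3],"travel":[[36,-31,-10],[72,-61,-20],[108,-90,-30],[144,-120,-40],[180,-150,-50],[216,-180,-60],[252,-210,-67],[288,-240,-67],[324,-270,-67],[360,-300,-67],[390,-325,-67],[405,-339,-67]],"turn":[[0,0,3],[0,0,6],[0,0,9],[0,0,12],[0,0,15],[0,0,18],[0,0,21],[0,0,24],[0,0,27],[0,0,29.85],[0,0,29.85],[0,0,29.85]]}' 45
```

```text
clock: 1.9
tool_pos: [502.4, -247.0, 261.0]
tcp_rot: [-3.122, 0.345, -0.002]
contact_force: [1.0, -0.6, -0.2]
grip_width: 65.0
gripper_force: 0.0
```

```bash
python3 -m pendant '{"hand":[0.3,0.3,0.3,0.3,0.3,0.3,0.3,0.3,0.3,0.3,0.3,0.3],"travel":[[-10,-45,2],[-20,-90,4],[-31,-135,6],[-41,-180,9],[-51,-225,12],[-61,-270,15],[-71,-315,18],[-80,-353,20],[-80,-353,20],[-80,-353,20],[-80,-353,20],[-80,-353,20]],"turn":[[0,0,0],[0,0,0],[0,0,0],[0,0,0],[0,0,0],[0,0,0],[0,0,0],[0,0,0],[0,0,0],[0,0,0],[0,0,0],[0,0,0]]}'
python3 - <<'E'
from h import *
for i in range(3):
    s=sensors.get_state();print(np.round(s["tool_pos"],1),np.round(s["tcp_rot"],4),np.round(s["joint_vel"],3))
C=look();save(C["side"],"s1.png");save(C["top"],"t1.png")
for n in C: print(n,proj(C[n],s["tool_pos"]).round(1))
A=C["side"]["pixels"][60:180,175:295];B=C["top"]["pixels"][120:240,145:265]
cv2.imwrite("pics/v1.png",cv2.resize(np.hstack([A,B])[:,:,::-1],(800,400),interpolation=cv2.INTER_CUBIC))
E
```

```text
clock: 3.1
tool_pos: [500.8, 109.6, 241.0]
tcp_rot: [3.121, -0.355, 0.0]
contact_force: [-1.0, -0.6, -0.3]
grip_width: 64.8
gripper_force: 0.0
[500.8 109.6 241. ] [ 3.121e+00 -3.552e-01  4.000e-04] [ 0.002  0.    -0.003 -0.003 -0.002 -0.001 -0.001]
[500.8 109.6 241. ] [ 3.121e+00 -3.552e-01  4.000e-04] [ 0.002  0.    -0.003 -0.003 -0.002 -0.001 -0.001]
[500.8 109.6 241. ] [ 3.121e+00 -3.552e-01  4.000e-04] [ 0.002  0.    -0.003 -0.003 -0.002 -0.001 -0.001]
side [[230.9  80.2]]
top [[202.2 160.9]]
```

View pics/v1.png

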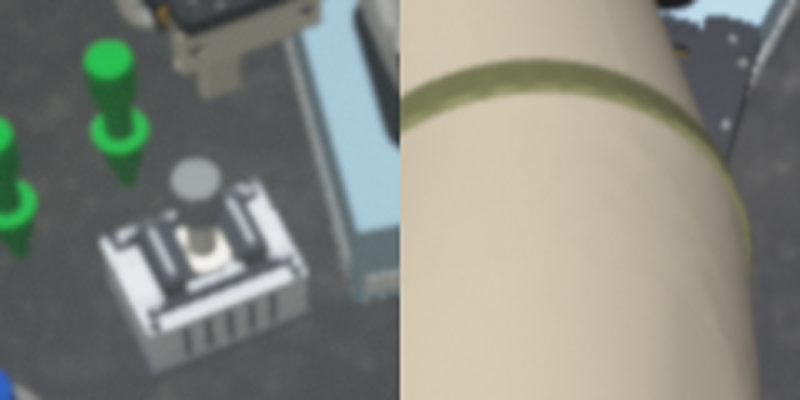

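The gripper is over the tube. Both sensed and commanded positions match the cap to about 2 mm, so I descend.

```bash
python3 -m pendant '{"hand":[0.3,0.3,0.3,0.3,0.3,0.3],"travel":[[0,0,30],[0,0,65],[0,0,100],[0,0,125],[0,0,134],[0,0,134]],"turn":[[0,0,0],[0,0,0],[0,0,0],[0,0,0],[0,0,0],[0,0,0]]}'
python3 - <<'E'
from h import *
c=read_camera("side");s=sensors.get_state();print(np.round(s["tool_pos"],1),proj(c,s["tool_pos"]).round(1))
cv2.imwrite("pics/v2.png",cv2.resize(c["pixels"][70:180,180:290][:,:,::-1],(600,600),interpolation=cv2.INTER_CUBIC))
E
```

```text
clock: 3.8
tool_pos: [500.2, 110.6, 106.0]
tcp_rot: [3.121, -0.352, -0.003]
contact_force: [1.1, 0.5, 0.6]
grip_width: 64.8
gripper_force: 0.0
[500.8 110.9 107. ] [[234.7 122.4]]
```

View pics/v2.png

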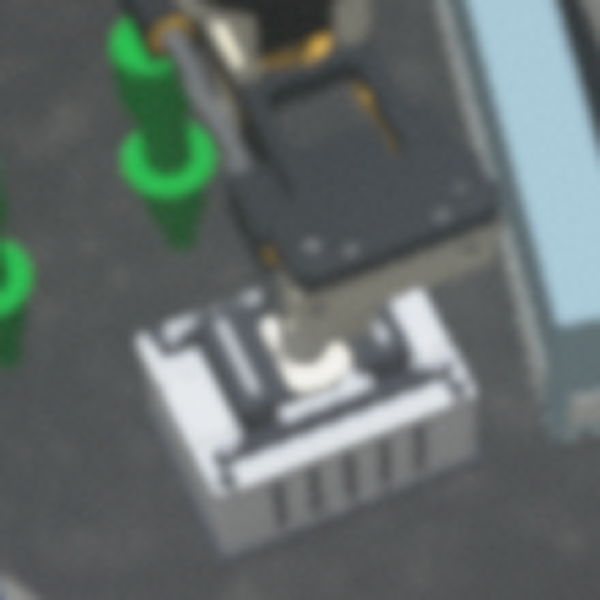

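The near finger is at about (310,330) in the crop, beside the cap and clear of the halves. I close the gripper and triangulate the tissue box's corner to see what clearance the rocking has.

```bash
python3 -m pendant '{"hand":[1,1,1,1,1,1],"travel":[[0,0,0],[0,0,0],[0,0,0],[0,0,0],[0,0,0],[0,0,0]],"turn":[[0,0,0],[0,0,0],[0,0,0],[0,0,0],[0,0,0],[0,0,0]]}' 45
python3 - <<'E'
from h import *
C=look()
for a,b in (((277,137),(243,152)),((334,122),(265,103)),((260,47),(152,103))): print(tri([C["side"],C["top"]],[a,b]).round())
s=sensors.get_state();print(np.round(s["contact_force"],1),np.round(s["ft_torque"],2),s["grip_width"],s["gripper_force"])
E
```

```text
clock: 4.45
tool_pos: [500.8, 111.4, 107.1]
tcp_rot: [-3.122, 0.351, -0.001]
contact_force: [-0.5, -0.4, 3.7]
grip_width: 28.5
gripper_force: 45.0
[566.  47.  72.]
[683.   1.  72.]
[676. 251.  87.]
[-1.  -0.3  3.7] [-0.03  0.02 -0.05] 28.396022128367967 45.019690990448
```

```bash
python3 -m pendant '{"hand":[1,1,1,1,1,1,1,1],"travel":[[4,0,0],[8,0,0.3],[12,0,0.6],[16,0,1],[20,0,1.6],[23,0,2],[24,0,2],[24,0,2]],"turn":[[0,0,0],[0,0,0],[0,0,0],[0,0,0],[0,0,0],[0,0,0],[0,0,0],[0,0,0]]}'
```

```text
clock: 5.35
tool_pos: [523.5, 106.1, 104.8]
tcp_rot: [3.122, -0.351, -0.002]
contact_force: [-3.0, 0.9, 5.9]
grip_width: 28.4
gripper_force: 45.0
```

```bash
python3 -m pendant '{"hand":[1,1,1,1,1,1,1,1,1,1,1],"travel":[[-6,0,-1],[-12,0,-1.5],[-18,0,-2],[-24,0,-2],[-28,0,-2],[-32,0,-1.8],[-36,0,-1.4],[-40,0,-1],[-44,0,-0.5],[-48,0,0],[-48,0,0]],"turn":[[0,0,0],[0,0,0],[0,0,0],[0,0,0],[0,0,0],[0,0,0],[0,0,0],[0,0,0],[0,0,0],[0,0,0],[0,0,0]]}'
python3 - <<'E'
from h import *
c=read_camera("side")
cv2.imwrite("pics/v3.png",cv2.resize(c["pixels"][110:180,195:275][:,:,::-1],(640,560),interpolation=cv2.INTER_CUBIC))
E
```

```text
clock: 6.45
tool_pos: [476.7, 116.9, 104.8]
tcp_rot: [-3.122, 0.351, 0.0]
contact_force: [3.6, 0.5, 2.8]
grip_width: 28.3
gripper_force: 45.0
```

View pics/v3.png

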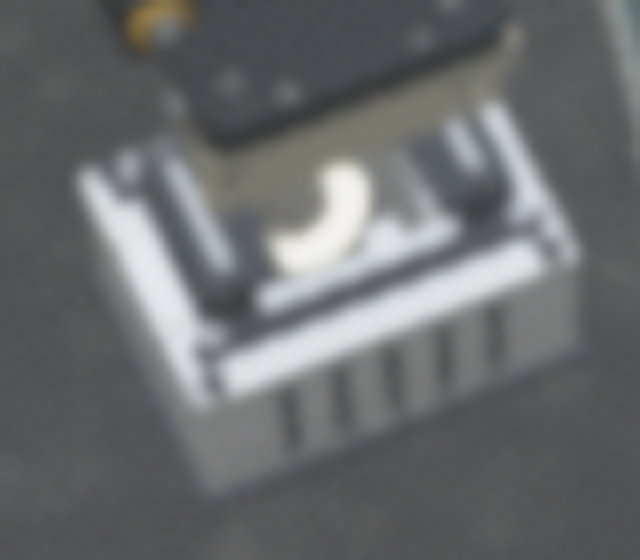

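The picture shows the white collar exposed at (330,220), with both dark halves moved out at (190,210) and (470,160). Their gap has grown from about 26 to 35 px, which puts the summed opening well above 12 mm. I return to centre and lift gently.

```bash
python3 -m pendant '{"hand":[1,1,1,1,1,1,1,1,1,1,1,1],"travel":[[6,0,-1],[12,0,-1.6],[18,0,-2],[24,0,-2],[24,0,-2],[24,0,-4],[24,0,-6],[24,0,-8],[24,0,-10],[24,0,-12],[24,0,-14],[24,0,-16]],"turn":[[0,0,0],[0,0,0],[0,0,0],[0,0,0],[0,0,0],[0,0,0],[0,0,0],[0,0,0],[0,0,0],[0,0,0],[0,0,0],[0,0,0]]}'
```

```text
clock: 7.7
tool_pos: [500.6, 111.3, 121.0]
tcp_rot: [3.122, -0.351, 0.0]
contact_force: [-0.4, 0.5, 0.2]
grip_width: 28.4
gripper_force: 45.0
```

```bash
python3 -m pendant '{"hand":[1,1,1,1,1,1,1,1,1,1],"travel":[[0,0,-5],[0,0,-12],[0,0,-22],[0,0,-36],[0,0,-52],[0,0,-70],[0,0,-90],[0,0,-110],[0,0,-119],[0,0,-119]],"turn":[[0,0,0],[0,0,0],[0,0,0],[0,0,0],[0,0,0],[0,0,0],[0,0,0],[0,0,0],[0,0,0],[0,0,0]]}'
python3 - <<'E'
from h import *
C=look();c=C["side"];print(sensors.get_state()["tool_pos"])
save(c,"s4.png");cv2.imwrite("pics/v4.png",cv2.resize(c["pixels"][50:250,180:330][:,:,::-1],(450,600),interpolation=cv2.INTER_CUBIC))
s,t=C["side"],C["top"]
r={n:np.array(models.spot_in("beaker_large",C[n])[0]["rect"])*[512,384,512,384] for n in C}
print(r, {n:[(x["confidence"],(np.array(x["rect"])*[512,384,512,384]).round(1).tolist()) for x in models.spot_in("tube",C[n])] for n in C})
E
```

```text
clock: 8.7
tool_pos: [501.4, 111.4, 241.3]
tcp_rot: [-3.121, 0.351, -0.004]
contact_force: [-0.0, -0.8, -0.9]
grip_width: 28.3
gripper_force: 45.0
[500.38918241 111.20839733 239.51554815]
{'side': array([269.5168, 187.5072, 304.1792, 237.888 ]), 'top': array([288.9216, 179.4816, 319.0784, 216.6144])} {'side': [(0.96, [222.6, 67.3, 247.9, 114.3]), (0.84, [165.4, 95.4, 184.9, 138.5]), (0.59, [199.8, 74.4, 220.5, 115.0])], 'top': []}
```

View pics/v4.png

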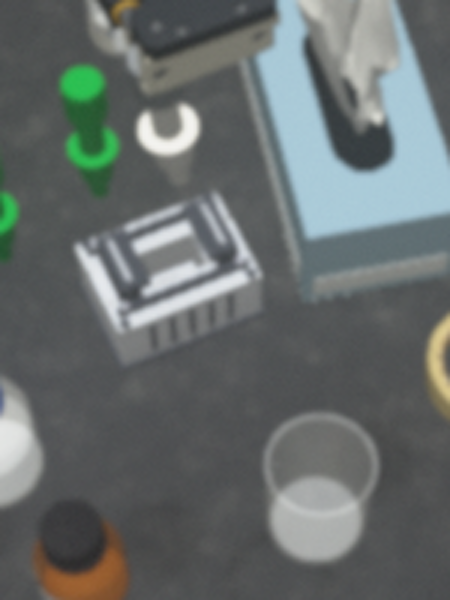

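The tube hangs free and roughly upright, with its collar at (168,128) and its foot tip at about (178,182) in the crop. The large beaker's rim is centred at (321,463).

Run:
```python
from h import *
C=look();s,t=C["side"],C["top"]
p=lambda x,y:(180+x/3-.3,50+y/3-.3)
print("rim",atz(s,p(321,463),92).round(1),"w",np.linalg.norm(atz(s,p(264,463),92)-atz(s,p(379,463),92)).round(1),"base",atz(s,p(316,518),4).round(1))
print("foot",proj(s,[(500.5,111.5,139)]).round(1),p(178,182),atz(s,p(178,182),139).round(1),"collar",atz(s,p(168,128),139+58).round(1))
print("top rim img0 centre",atz(t,(304,193),92).round(1))
```

```text
rim [472.6 -89.9  92. ] w 72.4 base [472.1 -90.6   4. ]
foot [[233.5 113.1]] (239.03333333333333, 110.36666666666666) [513.  109.9 139. ] collar [509.9 111.5 197. ]
top rim img0 centre [477.3 -89.6  92. ]
```

The tube leans about 6.5° in the pads, with its foot towards +x. I move over the beaker and tilt the tool to match.

```bash
python3 -m pendant '{"hand":[1,1,1,1,1,1,1,1,1,1,1,1],"travel":[[1,8,0],[3,24,0],[5,46,0],[7,70,0],[9,95,0],[11,120,0],[13,145,0],[14,168,0],[15,186,0],[16,197,0],[16,202.5,0],[16,202.5,0]],"turn":[[0,0,0],[0,-1,0],[0,-2,0],[0,-3,0],[0,-4,0],[0,-5,0],[0,-6,0],[0,-6.5,0],[0,-6.5,0],[0,-6.5,0],[0,-6.5,0],[0,-6.5,0]]}'
python3 - <<'E'
from h import *
C=look();s=sensors.get_state();print(s["tool_pos"],s["tcp_rot"])
A=C["side"]["pixels"][130:250,230:350];B=C["top"]["pixels"][130:250,240:360]
save(C["side"],"s5.png");save(C["top"],"t5.png")
cv2.imwrite("pics/v5.png",cv2.resize(np.hstack([A,B])[:,:,::-1],(800,400),interpolation=cv2.INTER_CUBIC))
for z in (2,60): print(proj(C["side"],[(473,-90,139),(473,-90,197),(473,-90,92)]).round(1))
E
```

```text
clock: 10.3
tool_pos: [471.1, -90.1, 239.8]
tcp_rot: [-3.104, 0.351, 0.176]
contact_force: [0.7, -0.7, -0.2]
grip_width: 28.2
gripper_force: 45.0
[471.33202341 -88.95449177 239.81351638] [-3.10417292  0.34803196  0.17622156]
[[287.9 193. ]
 [289.3 178.1]
 [286.9 203.9]]
[[287.9 193. ]
 [289.3 178.1]
 [286.9 203.9]]
```

View pics/v5.png

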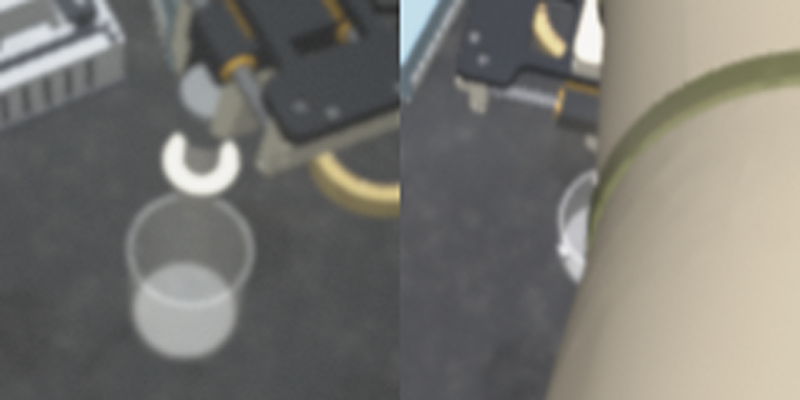

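The collar is at (201,163) in the side crop, within 1 px of where an upright tube on the beaker's axis would show. The foot is faint against the beaker, so I enlarge it with more contrast.

Run:
```python
from h import *
from scipy.spatial.transform import Rotation as R
print(R.from_rotvec([-3.104,.348,.176]).as_matrix()[:,2].round(3))
c=cv2.imread("pics/s5.png")[165:225,262:312]
c=np.clip((c.astype(float)-60)*2.4,0,255).astype(np.uint8)
cv2.imwrite("pics/v6.png",cv2.resize(c,(500,600),interpolation=cv2.INTER_CUBIC))
```

```text
[-0.11   0.026 -0.994]
```

View pics/v6.png

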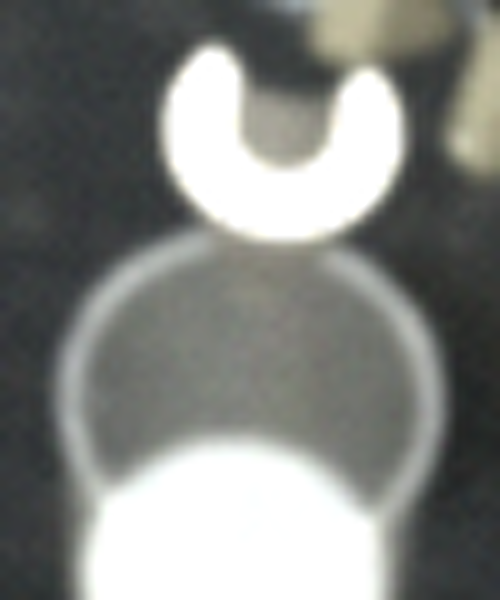

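The rim's hidden stretch (x about 215–320 in the crop) is centred on the expected tube axis and is about cone-width, so the tube is aligned. I lower it straight down, which in tool axes is (0.113, 0, 0.994) per mm.

```bash
python3 -m pendant '{"hand":[1,1,1,1,1,1,1,1,1,1,1,1],"travel":[[1.1,0,10],[2.8,0,25],[4.5,0,40],[6.2,0,55],[7.9,0,70],[9.6,0,85],[11.3,0,100],[12.4,0,110],[13.3,0,118],[14,0,124],[14.5,0,128],[14.7,0,130]],"turn":[[0,0,0],[0,0,0],[0,0,0],[0,0,0],[0,0,0],[0,0,0],[0,0,0],[0,0,0],[0,0,0],[0,0,0],[0,0,0],[0,0,0]]}'
python3 - <<'E'
from h import *
C=look();c=C["side"];s=sensors.get_state();print(s["tool_pos"],s["contact_force"])
save(c,"s7.png");cv2.imwrite("pics/v7.png",cv2.resize(c["pixels"][150:250,240:340][:,:,::-1],(500,500),interpolation=cv2.INTER_CUBIC))
print((proj(c,[(473,-90,62),(473,-90,5),(473,-90,136)])-[240,150])*5)
E
```

```text
clock: 11.6
tool_pos: [471.2, -89.7, 108.8]
tcp_rot: [-3.104, 0.349, 0.176]
contact_force: [0.1, 0.0, -0.6]
grip_width: 28.3
gripper_force: 45.0
[471.1529494  -89.67989054 108.98210799] [ 0.26745481 -0.16043886 -0.15513167]
[[231.36843287 302.01831244]
 [226.03007781 358.59588906]
 [239.21850988 218.83096587]]
```

View pics/v7.png

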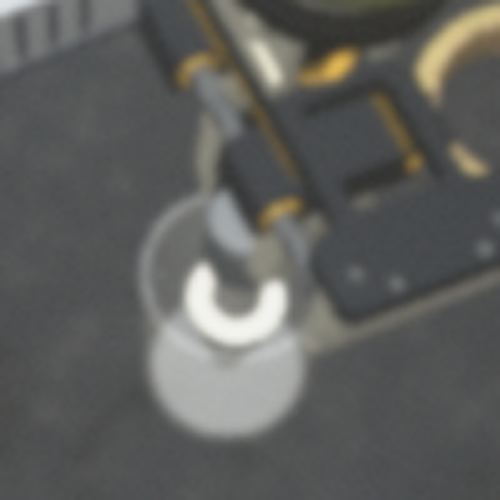

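The collar is inside the beaker at (236,305), and the beaker still stands in place. I lower the last few mm, open, and let the tube settle.

```bash
python3 -m pendant '{"hand":[1,1,1,0.6,0.5,0.4,0.4,0.4,0.4,0.4],"travel":[[0.2,0,2],[0.4,0,4],[0.5,0,4.5],[0.5,0,4.5],[0.5,0,4.5],[0.5,0,4.5],[0.5,0,4.5],[0.5,0,4.5],[0.5,0,4.5],[0.5,0,4.5]],"turn":[[0,0,0],[0,0,0],[0,0,0],[0,0,0],[0,0,0],[0,0,0],[0,0,0],[0,0,0],[0,0,0],[0,0,0]]}'
```

```text
clock: 12.7
tool_pos: [471.1, -89.7, 104.5]
tcp_rot: [-3.104, 0.349, 0.176]
contact_force: [-0.6, -0.4, -0.9]
grip_width: 56.1
gripper_force: 0.0
```

```bash
python3 -m pendant '{"hand":[0.35,0.3,0.3,0.3,0.3,0.3,0.3,0.3,0.3,0.3],"travel":[[0,0,0],[-1,0,-9],[-2.5,0,-22],[-5,0,-44],[-7.5,0,-66],[-10,0,-88],[-12.5,0,-110],[-15,0,-132],[-15,0,-132],[-15,0,-132]],"turn":[[0,0,0],[0,0,0],[0,0,0],[0,0,0],[0,0,0],[0,0,0],[0,0,0],[0,0,0],[0,0,0],[0,0,0]]}'
python3 - <<'E'
from h import *
C=look();c=C["side"];s=sensors.get_state();print(s["tool_pos"],s["contact_force"])
cv2.imwrite("pics/v8.png",cv2.resize(c["pixels"][150:250,240:340][:,:,::-1],(500,500),interpolation=cv2.INTER_CUBIC))
E
```

```text
clock: 13.7
tool_pos: [471.2, -89.7, 237.8]
tcp_rot: [-3.104, 0.349, 0.174]
contact_force: [-0.6, 0.4, -1.3]
grip_width: 65.3
gripper_force: 0.0
[470.5917889  -89.64957115 236.81518028] [-0.30759131 -0.54147386  0.20309554]
```

View pics/v8.png

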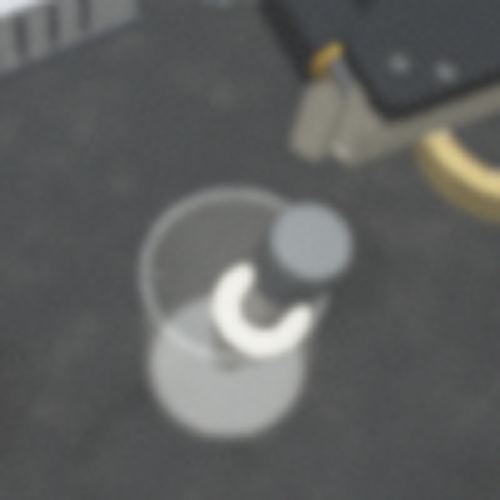

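The tube leans against the beaker wall, with its cap at (312,242) and its foot down near the middle at (228,360). The beaker is upright and the gripper is clear, so I hand the job in.

```bash
python3 -c "from rig import ticket; print(ticket.job_done())"
```

```text
the job is handed in; nothing more can be done
None
```

I rocked the tube free of both sleeve halves, drew it out and put it foot down in the larger beaker, which stayed upright, and handed the job in at about 14 s; no verdict was returned.

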